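# Clamp a card adapter in the labelling jig with the wedge lock

## Task

Get the memory-card adapter in the labelling jig ready for its label. Gently push the sliding bar by its black knob until the adapter sits square and fully home against the fence, then slide the red thumb wedge in along its ramp, pressing with about 15 N and never more than 25 N, until it jams the bar fast. Let go with the adapter still fully home, and leave the label printer, the spare adapter and the mug where they stand.

Things in the scene. Friction and masses are not known exactly. Their poses are not given: they have to be found in the camera images.
- jig: labelling jig, fixed to the worktop (placed and turned differently in every run): grey base plate 210 (x) by 74 (y) by 12 mm with an ear on its -y side under the wedge ramp. Origin on the worktop on the jig's middle line; the plate runs from x = -125 to +85 mm. The bar slides along the jig's +x toward the aluminium fence (near face at x = +75 mm, top 32 mm over the worktop); the wedge slides along the jig's +y. x points roughly away from the robot, y to the left, z up
- bar (a joint): travel of the steel sliding bar along the jig's +x, m: 0 fully back, about 0.030 when the adapter is fully home between its crosshead and the fence; starts at 0 to 0.008. The crosshead is 50 mm wide, faced with soft rubber; its pressing face is at jig x = 5 mm + travel. The bar slides with about 3 N of friction and stays where it is left
- bar_knob (a point): centre of the upper part of the black upright knob at the bar's rear end (jig x = -105 mm + bar travel, y = 0, 68 mm over the worktop): 16 mm thick, standing from 35 to 85 mm over the worktop on a thinner stem. Push it along the jig's +x with 5 to 10 N
- wedge (a joint): travel of the red thumb wedge, m: starts at 0 to 0.003 (loose), end stop 0.036. Blue rails sloping down 11 degrees toward the jig's +y carry it down onto the bar. It slides with about 1.5 N, then bites somewhere between 0.006 and 0.027: where, differs from run to run with the unmeasured ramp height and must be felt; from there the push rises about 5 N per mm. It keeps its grip when let go
- wedge_tab (a point): centre of the upper part of the wedge's upright red thumb tab, 8 mm thick (y) and 22 mm wide (x). At wedge travel 0 it lies at jig x = -33 mm, y = -56 mm, 69 mm over the worktop (2 mm more or less with the ramp's height), the tab's top at 81 mm; the rails before it reach up to 56 mm, the blue bridge over the bar (y = -18 to +18 mm) to 55 mm. The tab descends 20 mm per 100 mm of travel. Push its face that looks to the jig's -y, toward +y
- adapter_mid (a point): centre of the beige memory-card adapter, 50 by 40 by 10 mm, about 40 g, lying flat and loose in the jig between crosshead and fence, long side across the jig (along jig y), 5 to 12 mm short of the fence and a little askew; its y axis is its short side, along the jig's x. Fully home its centre is at jig x = +55 mm
- labeller: teal hand label printer, 189 by 55 by 33 mm, lying near the jig, not to be disturbed; origin in the middle of its underside
- spare_adapter: second beige card adapter, 50 by 40 by 10 mm, lying on the worktop near the jig, not to be disturbed; origin in the middle of its underside
- mug: orange mug, 81 by 113 by 101 mm, beyond the jig, not to be disturbed; origin in the middle of its underside
There are look-alikes about, which are no part of the job. What is shaped like the part that bears adapter_mid but turquoise is not meant.

How it is judged:
On the way, in this order (a step that is already met when the one before it is completed fails the run):
1. the bar has pushed the adapter square and home against the fence, the wedge not yet biting (x of adapter_mid in the frame of jig above 0.053 m and value of joint bar above 0.0275 m and angle between the y axis of adapter_mid and the x axis of jig, either way round below 0.05 rad and contact force between wedge and bar below 1 N), for 0.2 s.
2. the wedge is jammed on the bar with at least 12 N (contact force between wedge and bar above 12 N), for 0.2 s.
At the end, for the whole second after the job is handed in: The adapter lies at rest within 2 mm of the fence and square to it within 0.05 rad, the bar's crosshead within 2.5 mm of its fully home place behind it, and the wedge, let go, still grips the bar with at least 12 N (x of adapter_mid in the frame of jig above 0.053 m and value of joint bar above 0.0275 m and angle between the y axis of adapter_mid and the x axis of jig, either way round below 0.05 rad and contact force between wedge and bar above 12 N and linear speed of adapter below 0.01 m/s); the robot touches nothing.
It fails at once if the wedge is pushed with more than 25 N (contact force between any of the arm, the fingers and wedge above 25 N).
It fails at once if the adapter is squeezed with more than 30 N (contact force between bar and adapter above 30 N).
It fails at once if the label printer, the spare adapter or the mug is moved more than 20 mm (distance of any of labeller, spare_adapter, mug from where it was at the start of the episode above 0.02 m).
It also fails if it takes over 42 s, if anything falls off the work surface, if the arm or the gripper's body presses on something with over 40 N, if the wrist force passes 120 N, or if a joint passes its speed limit or range.

## Robot

A 6-joint arm with a two-finger parallel gripper is mounted at the origin on the work surface; the furniture and walls round the work are solid. World frame = base frame: x ahead of the robot, y to its left, z up, the work surface at z = 0. Lengths are in m, angles in rad, forces in N, time in s.
With the tool pointing down it reaches from about 0.3 to 1 m from the base axis. Payload 5.1 kg.
Tool frame: the origin (TCP) lies at the very end of the fingers, on their centre line; the grasp point (between the pads) lies 19 mm behind it (manip.grip_point_offset is the distance from the TCP to the grasp point, in m); z points along the fingers, y is the line along which they close (so a half turn about z gives the same grasp; the last joint's range is limited). The gripper opens to 95 mm and grips with 3 to 60 N. Pads are 20 mm wide; open, the fingers measure 119 mm over their backs; the gripper's body (75 mm by 180 mm) begins 59 mm behind the grasp point.
Start: joints at [-1.417, 0.124, 1.65, -0, 1.367, -0.083], TCP at [0.152, -0.632, 0.215] pointing down, gripper open.
Joint ranges: [-2.61, 2.61], [-1.02, 2.33], [0.03, 2.71], [-1.35, 4.49], [0.32, 2.68], [-2.91, 2.91]. Speed limits (rad/s): [2.57, 2.57, 3.14, 3.14, 3.14, 3.14].

## Interface

Orientations are given as a unit quaternion [w, x, y, z].
In Python, from plant import state, optics, ticket, nets, manip gives the robot as it stands.
- The arm moves only by the tool send_rows, never from a script. Its argument "targets" is a list of rows, each an object with "translation": the shift along the world's x, y, z in m, a list of three; "twist": the turn about the world's z in rad. In form: [{"translation": [tx, ty, tz], "twist": twist}, ...]. A call has 1 to 12 rows; each row shifts and turns the commanded pose from where the row before left it; what a row does not reach is not made up. A row lasts 1/12 s, in which the tool goes at most 41.7 mm and 7.16 degrees, less where a joint would pass 70% of its speed; a pose out of reach is approached as far as the arm can. A call is refused whole if a number of a shift passes 0.0417 or a number of a turn 0.125, either way. A call with a gripper value outside its range is refused whole. "grip" is the closure, from 0 (fully open) to 1 (shut), set as the call begins (left out, the last holds). The fingers move at their own pace and stop on an object; the grip force is fixed at half the most. Time passes only in rows, so rows that do not move let the fingers close. It gives the time, the measured TCP pose, the force, the opening and the grip force at its end, in the units of the state.
- state(): the state, without advancing time (a new reading comes with each control period).
- optics.grab_frame(name): name is "side" or "top"; returns (picture, depth): 384x512x3 uint8, red, green, blue; 384x512 float32, m along the optical axis (not along the pixel's ray), 0 where there is no reading.
- optics.camera_info(name): a dict with "fx", "fy", "cx", "cy" (pixels), "extrinsics" (4x4, takes a point from camera to world coordinates). Camera axes: x right, y down, z forward; pixel columns grow to the right and rows downward; lengths in m; the calibration is good to about 2 mm. A picture is of the moment at which its call begins. camera_info takes no time and is no camera call.
- ticket.finish_job(): hands the job in; it is judged then, once.
Trained networks look in the newest picture that a camera, given by its name, has taken for a name from the list of things; names that differ only in an ending like _2 or _b are one class to them, and where a whole thing is asked for, a point or a joint stands for the part that bears it (a point fixed in the world has none). Each returns a list of dicts, best first, with "score" (0 to 1); they miss things now and then, are a little off and sometimes report something else, mostly with a low value. They report only what shows in the picture. A call takes as long as a camera call. They do not tell look-alikes from the thing itself.
- nets.cut_out(camera, thing): "pixels" (384x512 bool, what is visible of it) and "position" ([column, row] in pixels, amid what is visible of it).
- nets.tip_of(camera, thing): "position" ([column, row] in pixels: a listed point, or the origin of a listed thing).
The state is a dict: "clock": time; "joints": joint angles; "joint_velocities": joint speeds; "joint_torque": joint torques, N m; "tool_pos": TCP position; "tool_rot": TCP orientation; "ft_force": force on the tool from outside, world axes, zero at the start; "moment": the same for the moment, N m; "width": finger opening in m; "grip_force": force on a finger pad.
Only numpy, scipy, OpenCV 4.12 (cv2) and the standard library are available. Lean on these libraries where they do the work, as an engineer would, in place of code of your own. Each camera call takes 0.05 s, during which the arm holds its last target. There are 200 camera calls.

## Working session

There is one attempt and no reset: what is moved stays moved. The work goes in short steps, Python scripts to look and compute and a tool call to move; the robot and the scene stay as the last step left them, time stands still between calls to the robot, and variables do not carry over. Pictures are saved under pics/ and viewed, at most 10 in all, crops included, and the job is handed in when it is done.

Besides the shell and the picture viewer there is one more tool, called in YAML: its name, and indented under it one key for each argument. send_rows: Moves the arm, as the interface text tells. Its arguments: {"type":"object","properties":{"targets":{"type":"array","items":{"type":"object","properties":{"translation":{"type":"array","items":{"type":"number"}},"twist":{"type":"number"}}}},"grip":{"type":"number"}},"required":["targets"]}

```bash
mkdir -p pics; ls; python3 - <<'E'
from plant import state, optics, nets, manip
import cv2,numpy as np
np.set_printoptions(precision=4,suppress=True)
ims=[]
for c in("top","side"):
    p,d=optics.grab_frame(c); cv2.imwrite(f"pics/{c}0.png",p[:,:,::-1]); np.save(f"{c}0.npy",d)
    I=optics.camera_info(c); T=np.array(I["extrinsics"]);print(c,I["fx"],I["fy"],I["cx"],I["cy"]);print(T)
    for n in("jig","bar_knob","wedge_tab","adapter_mid","labeller","spare_adapter","mug"):
        for r in nets.tip_of(c,n)[:3]:
            u,v=r["position"];z=d[int(min(max(round(v),0),383)),int(min(max(round(u),0),511))]
            P=T[:3,:3]@[(u-I["cx"])/I["fx"]*z,(v-I["cy"])/I["fy"]*z,z]+T[:3,3]
            print(n,round(r["score"],2),np.round([u,v],1),P)
s=state();print(s["clock"],s["tool_pos"],s["tool_rot"],s["ft_force"],s["width"])
E
```

```text
pics
top 407.0524973385439 407.0524973385439 257.9914954401378 191.61291115245137
[[ 0.0195 -0.9911  0.132   0.3897]
 [-0.9997 -0.0209 -0.0092  0.1318]
 [ 0.0119 -0.1318 -0.9912  1.081 ]
 [ 0.      0.      0.      1.    ]]
jig 0.7 [246.4 187.6] [0.54   0.1525 0.0276]
bar_knob 0.83 [256.4 223.2] [0.4443 0.125  0.0872]
bar_knob 0.52 [274.4 191.7] [0.524  0.0817 0.0775]
wedge_tab 0.57 [274.4 193.9] [0.5182 0.0817 0.0801]
adapter_mid 0.85 [248.  176.5] [0.5712 0.1492 0.0175]
adapter_mid 0.53 [304.7 209.7] [ 0.4871 -0.0028  0.0069]
adapter_mid 0.52 [285.9 132.6] [0.6959 0.0493 0.0075]
labeller 0.56 [257.5 262.7] [0.3472 0.1198 0.0318]
spare_adapter 0.84 [334.3 214. ] [ 0.4772 -0.0813  0.0073]
spare_adapter 0.6 [273.3 193.9] [0.5182 0.0844 0.0791]
spare_adapter 0.44 [253.6 259.9] [0.3541 0.1298 0.0322]
mug 0.66 [176.  140.4] [0.6522 0.3341 0.0664]
side 421.22906017284697 421.22906017284697 253.42748898012442 194.54608310536963
[[ 0.9998 -0.0111 -0.0179  0.528 ]
 [ 0.0084 -0.5674  0.8234 -0.8286]
 [-0.0193 -0.8233 -0.5672  0.7168]
 [ 0.      0.      0.      1.    ]]
jig 0.68 [265.6 205. ] [ 0.538  -0.0755  0.1696]
bar_knob 0.42 [305.7 171.1] [0.6722 0.3272 0.0096]
wedge_tab 0.55 [260.4 199. ] [0.5264 0.0818 0.0751]
adapter_mid 0.73 [248.7 241.1] [ 0.4954 -0.0107  0.0093]
adapter_mid 0.45 [280.8 203. ] [ 0.5719 -0.0684  0.1695]
labeller 0.91 [192.3 210.5] [0.34   0.0925 0.0316]
spare_adapter 0.68 [242.7 261.6] [ 0.4823 -0.0857  0.0095]
mug 0.76 [305.6 169.5] [0.6715 0.3266 0.016 ]
0.8 [ 0.1525 -0.6318  0.2147] [ 0.      0.993   0.1181 -0.    ] [ 0.1755 -0.4004 -0.8125] 0.09507556282522951
```

```bash
python3 - <<'E'
import cv2
a=cv2.imread("pics/top0.png")[110:300,150:370]
cv2.imwrite("pics/c1.png",cv2.resize(a,None,fx=3.1,fy=3.1,interpolation=cv2.INTER_CUBIC))
E
```

```text
(no output)
```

View pics/c1.png

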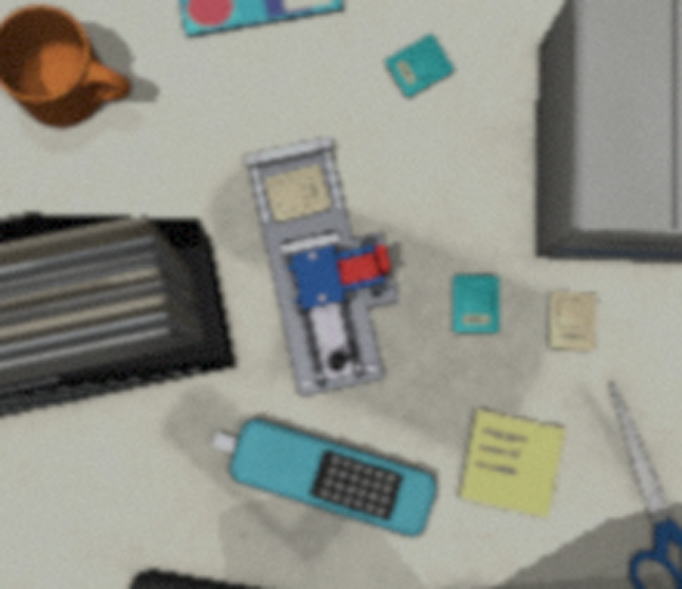

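View pics/side0.png

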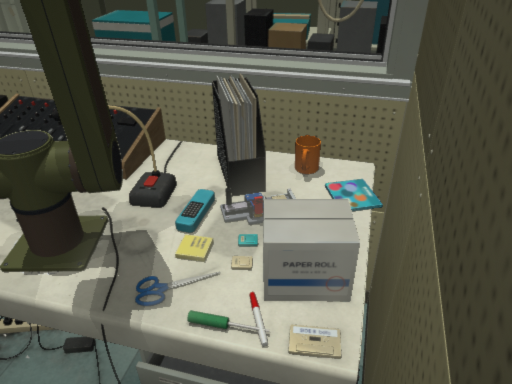

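The jig's adapter is the beige one at top pixel (248,176). The look-alikes are the spare at (334,214) and the turquoise ones at (305,210) and (286,133). The knob is at (256,224) and the red tab at (274,194). Next I'll fit the jig pose and check the obstacle heights.

```bash
cat > h.py <<'E'
import numpy as np,cv2
from plant import optics
np.set_printoptions(precision=4,suppress=True)
def cloud(c,d):
    I=optics.camera_info(c);T=np.array(I["extrinsics"])
    v,u=np.mgrid[:384,:512]
    P=np.stack([(u-I["cx"])/I["fx"]*d,(v-I["cy"])/I["fy"]*d,d],-1)@T[:3,:3].T+T[:3,3]
    P[d<=0]=np.nan
    return P
E
python3 - <<'E'
from h import *
P=cloud("top",np.load("top0.npy"));im=cv2.imread("pics/top0.png");hsv=cv2.cvtColor(im,cv2.COLOR_BGR2HSV)
X,Y,Z=P[...,0],P[...,1],P[...,2]
box=(X>.41)&(X<.68)&(Y>.04)&(Y<.22)
pl=box&(Z>.006)&(Z<.05)
n,l,s,c=cv2.connectedComponentsWithStats(pl.astype(np.uint8));k=1+np.argmax(s[1:,4]);m=l==k
r=cv2.minAreaRect(P[m][:,:2].astype(np.float32)*1000);print("plate rect",r,cv2.boxPoints(r).tolist())
kn=box&(X<.47)&(Z>.07);print("knob",kn.sum(),P[kn].mean(0),P[kn].min(0),P[kn].max(0))
red=box&((hsv[...,0]<8)|(hsv[...,0]>172))&(hsv[...,1]>150)
t=red&(Z>.072);print("tab",t.sum(),P[t].mean(0),P[t].min(0),P[t].max(0));
print(cv2.minAreaRect(P[t][:,:2].astype(np.float32)*1000))
be=box&(X>.53)&(Z>.017)&(Z<.027)&(hsv[...,0]>12)&(hsv[...,0]<30)&(hsv[...,1]>45);print("adapter",be.sum(),P[be].mean(0),cv2.minAreaRect(P[be][:,:2].astype(np.float32)*1000))
f=box&(X>.59)&(Z>.024);print("fence",f.sum(),cv2.minAreaRect(P[f][:,:2].astype(np.float32)*1000))
# coarse height map, max z per 4cm cell
print("rows x, cols y .40 ... -.70")
for x in np.arange(.1,.9,.05):
    print(round(x,2),[int(1000*np.nanmax(Z[q])) if (q:=(X>=x)&(X<x+.05)&(Y<=y)&(Y>y-.05)).any() else -1 for y in np.arange(.4,-.6,-.05)])
E
```

```text
plate rect ((524.0011596679688, 128.05612182617188), (209.81243896484375, 100.97449493408203), 13.798588752746582) [[410.0808410644531, 152.065185546875], [434.1642150878906, 54.004791259765625], [637.9215087890625, 104.04705810546875], [613.838134765625, 202.10745239257812]]
knob 90 [0.4432 0.1766 0.1002] [0.4315 0.1136 0.0713] [0.4698 0.2196 0.1415]
tab 29 [0.5191 0.0857 0.0801] [0.5103 0.08   0.0746] [0.5275 0.0905 0.0846]
((519.3909912109375, 85.37722778320312), (18.28162384033203, 8.801775932312012), 14.444953918457031)
adapter 215 [0.583  0.1554 0.0205] ((583.5158081054688, 155.90121459960938), (35.31515121459961, 45.576995849609375), 15.75084400177002)
fence 117 ((606.9051513671875, 162.46327209472656), (32.65488815307617, 72.8196792602539), 13.313287734985352)
rows x, cols y .40 ... -.70
0.1 [85, 73, 6, 280, 36, 11, 322, 1, -1, 3, 4, 6, 5, -1, -1, -1, -1, -705, -700, -701]
0.15 [6, 5, 268, 271, 53, 6, 432, 460, 474, 11, 9, 11, 8, -1, -1, -1, -1, -1, -700, -701]
0.2 [11, 25, 200, 59, 54, 5, 5, 5, 480, 483, 12, 11, 5, -2, -1, -1, -1, -1, -698, -700]
0.25 [6, 6, 43, 43, 35, 5, 2
[... 403 characters left out ...]
0.5 [273, 291, 292, 291, 51, 56, 84, 14, 170, 173, 174, 173, 19, 18, 16, -1, -1, -1, -1, -1]
0.55 [5, 5, 6, 4, 27, 27, 13, 5, 171, 176, 175, 174, 2, 12, 16, -15, -1, -1, -1, -1]
0.6 [102, 102, 4, 4, 35, 33, 4, 5, 171, 174, 173, 174, 167, 13, 15, 0, -1, -1, -1, -1]
0.65 [102, 103, 81, 6, 4, 4, 13, 12, 169, 176, 175, 175, -1, 13, 14, 4, -1, -1, -1, -1]
0.7 [102, 103, 13, 15, 17, 11, 13, 13, 5, 173, 174, 173, -1, 3, 3, 1, -1, 166, 115, 31]
0.75 [4, 4, 16, 14, 16, 16, 5, 5, 5, 5, -1, -1, -1, 465, 436, 355, 274, 193, -1, -1]
0.8 [4, 4, 15, 16, 15, 15, 4, 4, 0, 381, 402, 425, 448, 460, -1, -1, -1, -1, -1, -1]
0.85 [285, 4, 8, 13, 14, 272, 310, 332, 356, 374, -1, -1, -1, -1, -1, -1, -1, -1, -1, -1]
```

```bash
python3 - <<'E'
from h import *
P=cloud("top",np.load("top0.npy"));X,Y,Z=P[...,0],P[...,1],P[...,2]
b=(X>.45)&(X<.75)&(Y<.06)&(Y>-.25)&(Z>.1);print("box maxY per x",[(round(x,2),P[b&(abs(X-x)<.01)][:,1].max().round(3)) for x in np.arange(.5,.74,.04) if (b&(abs(X-x)<.01)).any()],P[b].min(0),P[b].max(0))
b=(X>.3)&(X<.62)&(Y>.14)&(Y<.4)&(Z>.1);print("rack minY per x",[(round(x,2),P[b&(abs(X-x)<.01)][:,1].min().round(3)) for x in np.arange(.34,.6,.03) if (b&(abs(X-x)<.01)).any()])
k=(X>.42)&(X<.48)&(Y>.1)&(Y<.15)&(Z>.075)&(Z<.095);print("knob",k.sum(),P[k].mean(0),cv2.minEnclosingCircle(P[k][:,:2].astype(np.float32)*1000))
E
```

```text
box maxY per x [(np.float64(0.54), np.float64(-0.048)), (np.float64(0.58), np.float64(-0.048)), (np.float64(0.62), np.float64(-0.049)), (np.float64(0.66), np.float64(-0.049)), (np.float64(0.7), np.float64(-0.05))] [ 0.5309 -0.2001  0.1   ] [ 0.7243 -0.0477  0.1764]
rack minY per x [(np.float64(0.4), np.float64(0.309)), (np.float64(0.43), np.float64(0.204)), (np.float64(0.46), np.float64(0.209)), (np.float64(0.49), np.float64(0.215)), (np.float64(0.52), np.float64(0.223)), (np.float64(0.55), np.float64(0.229))]
knob 32 [0.4393 0.1209 0.0848] ((439.2876892089844, 120.95159912109375), 7.49921178817749)
```

send_rows:
  targets:
    - {"translation":[0.01,0.04,0],"twist":0.1}
    - {"translation":[0.02,0.04,0],"twist":0.1}
    - {"translation":[0.025,0.04,0],"twist":0.1}
    - {"translation":[0.025,0.04,0],"twist":0.1}
    - {"translation":[0.025,0.04,0],"twist":0.1}
    - {"translation":[0.025,0.04,0],"twist":0.1}
    - {"translation":[0.025,0.04,0],"twist":0.1}
    - {"translation":[0.025,0.04,0],"twist":0.1}
    - {"translation":[0.02,0.04,0],"twist":0.1}
    - {"translation":[0.02,0.04,0],"twist":0.1}
    - {"translation":[0.02,0.04,0],"twist":0.1}
    - {"translation":[0.01,0.04,0],"twist":0.1}
  grip: 1

```text
clock: 1.8
tool_pos: [0.3805, -0.1891, 0.2151]
tool_rot: [0.001, 0.751, 0.66, 0.0]
ft_force: [0.4, 0.9, 0.8]
width: 0.0203
grip_force: 0.0
```

send_rows:
  targets:
    - {"translation":[0.003,0.038,0],"twist":0.05}
    - {"translation":[0.003,0.038,0],"twist":0.05}
    - {"translation":[0.003,0.038,0],"twist":0.05}
    - {"translation":[0.003,0.038,0],"twist":0.05}
    - {"translation":[0.003,0.038,0],"twist":0.05}
    - {"translation":[0.003,0.038,0],"twist":0.05}
    - {"translation":[0.003,0.038,-0.01],"twist":0.05}
    - {"translation":[0.002,0.036,-0.025],"twist":0.02}
    - {"translation":[0,0,-0.04],"twist":0}
    - {"translation":[0,0,-0.04],"twist":0}
    - {"translation":[0,0,-0.025],"twist":0}
    - {"translation":[0,0,-0.015],"twist":0}
  grip: 1

```text
clock: 2.8
tool_pos: [0.3996, 0.1095, 0.0571]
tool_rot: [-0.002, 0.618, 0.786, -0.002]
ft_force: [-0.4, 0.2, 0.5]
width: 0.0003
grip_force: 0.0
```

```bash
cat > look.py <<'E'
import sys
from h import *
n=sys.argv[1];out=[]
for c,b in(("top",(130,270,200,330)),("side",(160,260,190,320))):
    p,d=optics.grab_frame(c);np.save(f"{c}{n}.npy",d);cv2.imwrite(f"pics/{c}{n}.png",p[:,:,::-1])
    a=p[b[0]:b[1],b[2]:b[3],::-1];out.append(cv2.resize(a,(390,400),interpolation=cv2.INTER_CUBIC))
cv2.imwrite(f"pics/v{n}.png",np.hstack(out))
E
python3 look.py 1
```

```text
(no output)
```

View pics/v1.png

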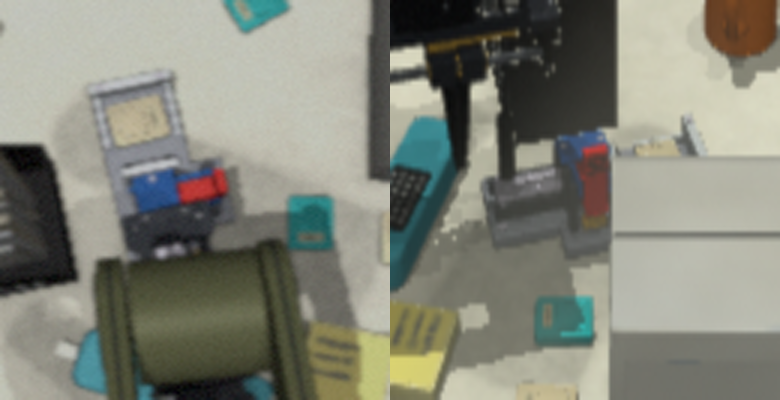

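send_rows:
  targets:
    - {"translation":[0.005,0.003,0]}
    - {"translation":[0.0055,0.0015,0]}
    - {"translation":[0.005,0.0015,0]}
    - {"translation":[0.002,0.0005,0]}
    - {"translation":[0.002,0.0005,0]}
    - {"translation":[0.002,0.0005,0]}
    - {"translation":[0.002,0.0005,0]}
    - {"translation":[0.002,0.0005,0]}
    - {"translation":[0.002,0.0005,0]}
    - {"translation":[0,0,0]}

```text
invalid input
```

send_rows:
  targets:
    - {"translation":[0.005,0.003,0],"twist":0}
    - {"translation":[0.0055,0.0015,0],"twist":0}
    - {"translation":[0.005,0.0015,0],"twist":0}
    - {"translation":[0.002,0.0005,0],"twist":0}
    - {"translation":[0.002,0.0005,0],"twist":0}
    - {"translation":[0.002,0.0005,0],"twist":0}
    - {"translation":[0.002,0.0005,0],"twist":0}
    - {"translation":[0.002,0.0005,0],"twist":0}
    - {"translation":[0.002,0.0005,0],"twist":0}
    - {"translation":[0,0,0],"twist":0}
  grip: 1

```text
clock: 3.73
tool_pos: [0.43, 0.1184, 0.0609]
tool_rot: [-0.0, 0.619, 0.785, -0.0]
ft_force: [-1.3, -1.1, 1.7]
width: 0.0004
grip_force: 1.0
```

send_rows:
  targets:
    - {"translation":[0.002,0.0005,0],"twist":0}
    - {"translation":[0.002,0.0005,0],"twist":0}
    - {"translation":[0.002,0.0005,0],"twist":0}
    - {"translation":[0.002,0.0005,0],"twist":0}
    - {"translation":[0.002,0.0005,0],"twist":0}
  grip: 1

```text
clock: 4.15
tool_pos: [0.44, 0.1209, 0.0608]
tool_rot: [-0.0, 0.619, 0.785, -0.0]
ft_force: [-3.1, -1.8, 2.8]
width: 0.0007
grip_force: 1.7
```

send_rows:
  targets:
    - {"translation":[0.001,0.00025,0],"twist":0}
    - {"translation":[0.001,0.00025,0],"twist":0}
    - {"translation":[0.001,0.00025,0],"twist":0}
    - {"translation":[0.001,0.00025,0],"twist":0}
    - {"translation":[0.001,0.00025,0],"twist":0}
  grip: 1

```text
clock: 4.57
tool_pos: [0.4449, 0.1221, 0.0608]
tool_rot: [-0.0, 0.619, 0.785, -0.0]
ft_force: [-3.1, -1.0, 1.9]
width: 0.0001
grip_force: 1.7
```

```bash
python3 look.py 2; python3 - <<'E'
from h import *
P=cloud("top",np.load("top2.npy"));im=cv2.imread("pics/top2.png");hsv=cv2.cvtColor(im,cv2.COLOR_BGR2HSV)
X,Y,Z=P[...,0],P[...,1],P[...,2]
a=np.deg2rad(13.8);c,s=np.cos(a),np.sin(a);jx=(X-.5403)*c+(Y-.1463)*s;jy=-(X-.5403)*s+(Y-.1463)*c
m=(jx>0)&(jx<.09)&(abs(jy)<.032)&(hsv[...,0]>12)&(hsv[...,0]<30)&(hsv[...,1]>45)
q=np.c_[jx[m],jy[m]].astype(np.float32)*1000;print(m.sum(),q.mean(0),q.min(0),q.max(0),cv2.minAreaRect(q))
E
```

```text
222 [45.7561 -1.919 ] [ 26.9068 -24.4673] [64.5709 21.0031] ((45.722015380859375, -1.6597423553466797), (37.494361877441406, 45.654788970947266), 1.130738377571106)
```

View pics/v2.png

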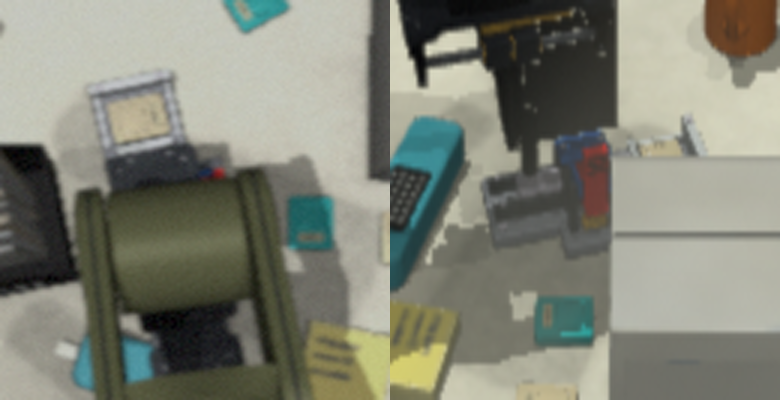

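The picture shows the adapter ahead of the crosshead at about jig x = 46 mm, so it isn't home yet. I'll keep pushing in 1 mm steps.

send_rows:
  targets:
    - {"translation":[0.001,0.00025,0],"twist":0}
    - {"translation":[0.001,0.00025,0],"twist":0}
    - {"translation":[0.001,0.00025,0],"twist":0}
  grip: 1

```text
clock: 4.92
tool_pos: [0.4479, 0.1229, 0.0608]
tool_rot: [-0.0, 0.619, 0.785, -0.0]
ft_force: [-2.9, -0.8, 1.6]
width: 0.0004
grip_force: 1.7
```

send_rows:
  targets:
    - {"translation":[0.001,0.00025,0],"twist":0}
    - {"translation":[0.001,0.00025,0],"twist":0}
  grip: 1

```text
clock: 5.08
tool_pos: [0.4499, 0.1234, 0.0608]
tool_rot: [-0.0, 0.619, 0.785, -0.0]
ft_force: [-2.8, -1.2, 1.1]
width: 0.0002
grip_force: 1.7
```

send_rows:
  targets:
    - {"translation":[0.001,0.00025,0],"twist":0}
    - {"translation":[0.0005,0.0001,0],"twist":0}
  grip: 1

```text
clock: 5.25
tool_pos: [0.4515, 0.1238, 0.0609]
tool_rot: [-0.0, 0.619, 0.785, -0.0]
ft_force: [-2.7, -0.6, 0.8]
width: 0.0003
grip_force: 1.7
```

```bash
cat > adp.py <<'E'
import sys
from h import *
n=sys.argv[1]
p,d=optics.grab_frame("top");cv2.imwrite(f"pics/top{n}.png",p[:,:,::-1]);P=cloud("top",d);hsv=cv2.cvtColor(p,cv2.COLOR_RGB2HSV)
X,Y,Z=P[...,0],P[...,1],P[...,2]
a=np.deg2rad(13.8);c,s=np.cos(a),np.sin(a);jx=(X-.5403)*c+(Y-.1463)*s;jy=-(X-.5403)*s+(Y-.1463)*c
m=(jx>0)&(jx<.09)&(abs(jy)<.032)&(hsv[...,0]>12)&(hsv[...,0]<30)&(hsv[...,1]>45)
q=np.c_[jx[m],jy[m]].astype(np.float32)*1000;print(m.sum(),q.mean(0),q.min(0),q.max(0),cv2.minAreaRect(q))
r=(jx>-.06)&(jx<.01)&(jy<-.02)&(jy>-.07)&((hsv[...,0]<8)|(hsv[...,0]>172))&(hsv[...,1]>150)
print("red",r.sum(),jx[r].mean()*1e3,jy[r].min()*1e3,jy[r].max()*1e3)
for R in(r&(Z>.072),):
    if R.any(): print("tab top",R.sum(),1e3*jx[R].mean(),1e3*jy[R].mean(),1e3*Z[R].mean())
cr=p[130:230,200:320,::-1];cv2.imwrite(f"pics/a{n}.png",cv2.resize(cr,None,fx=5,fy=5,interpolation=cv2.INTER_CUBIC))
E
python3 adp.py 3
```

```text
227 [53.3508 -1.9961] [ 32.9071 -25.0737] [71.5757 20.7221] ((52.92980194091797, -2.053791046142578), (37.96068572998047, 45.66966247558594), 2.7718145847320557)adp.py:10: RuntimeWarning: Mean of empty slice.
  print("red",r.sum(),jx[r].mean()*1e3,jy[r].min()*1e3,jy[r].max()*1e3)
  ret = ret.dtype.type(ret / rcount)
Traceback (most recent call last):
  File "adp.py", line 10, in <module>
    print("red",r.sum(),jx[r].mean()*1e3,jy[r].min()*1e3,jy[r].max()*1e3)
                                         ~~~~~~~~~^^
ValueError: zero-size array to reduction operation minimum which has no identity
```

Adapter now at about 53 mm, so roughly 2 mm to go. I'll use 0.5 mm steps.

send_rows:
  targets:
    - {"translation":[0.0005,0.0001,0],"twist":0}
    - {"translation":[0.0005,0.0001,0],"twist":0}
  grip: 1

```text
clock: 5.47
tool_pos: [0.4523, 0.124, 0.0609]
tool_rot: [-0.0, 0.619, 0.785, -0.0]
ft_force: [-3.0, -0.8, 1.0]
width: 0.0004
grip_force: 1.7
```

send_rows:
  targets:
    - {"translation":[0.0005,0.0001,0],"twist":0}
    - {"translation":[0.0005,0.0001,0],"twist":0}
  grip: 1

```text
clock: 5.63
tool_pos: [0.4528, 0.1241, 0.0608]
tool_rot: [-0.001, 0.619, 0.785, -0.001]
ft_force: [-5.8, -1.4, 4.0]
width: 0.0003
grip_force: 3.5
```

send_rows:
  targets:
    - {"translation":[0.0005,0.0001,0],"twist":0}
    - {"translation":[0,0,0],"twist":0}
  grip: 1

```text
clock: 5.8
tool_pos: [0.4528, 0.1241, 0.0608]
tool_rot: [-0.001, 0.619, 0.785, -0.001]
ft_force: [-7.1, -1.9, 4.6]
width: 0.0006
grip_force: 3.9
```

send_rows:
  targets:
    - {"translation":[0.0005,0.0001,0],"twist":0}
    - {"translation":[0,0,0],"twist":0}
  grip: 1

```text
clock: 5.97
tool_pos: [0.4528, 0.1241, 0.0607]
tool_rot: [-0.001, 0.619, 0.785, -0.002]
ft_force: [-8.1, -2.4, 6.2]
width: 0.0004
grip_force: 4.9
```

send_rows:
  targets:
    - {"translation":[0,0,0],"twist":0}
    - {"translation":[-0.004,-0.001,0],"twist":0}
    - {"translation":[-0.016,-0.004,0],"twist":0}
    - {"translation":[0,0,0.035],"twist":0}
    - {"translation":[0,0,0.035],"twist":0}
    - {"translation":[0.0315,-0.021,0],"twist":0}
    - {"translation":[0.0315,-0.021,0],"twist":0}
    - {"translation":[0.0315,-0.021,0],"twist":0}
    - {"translation":[0,0,0],"twist":0}
  grip: 1

```text
clock: 6.72
tool_pos: [0.5343, 0.0536, 0.1321]
tool_rot: [0.003, 0.62, 0.784, 0.002]
ft_force: [-0.6, 0.9, 0.5]
width: 0.0004
grip_force: 0.0
```

```bash
sed -i 's/^print("red".*$/print("red",r.sum())/' adp.py; python3 adp.py 4;python3 look.py 4
```

```text
237 [54.2433 -1.6801] [ 34.7962 -24.309 ] [73.0646 20.7246] ((54.10470199584961, -1.7150096893310547), (38.133628845214844, 44.98124694824219), 0.9122794270515442)
red 53
tab top 1 -53.175834904445274 -59.55743359983461 319.6771901770227
```

View pics/v4.png

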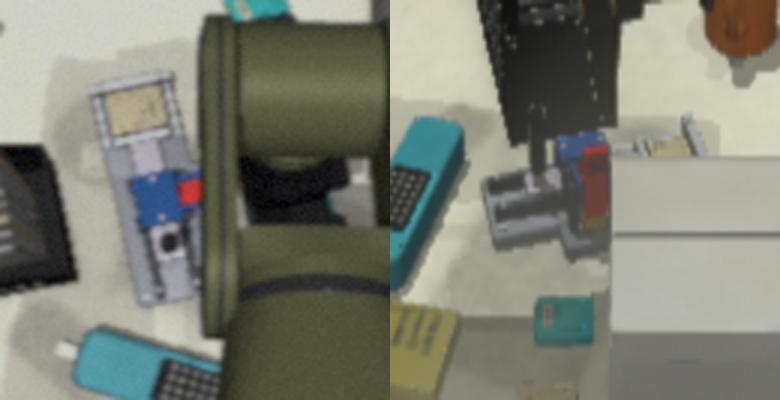

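send_rows:
  targets:
    - {"translation":[-0.006,-0.0015,-0.02],"twist":0}
    - {"translation":[0,0,-0.03],"twist":0}
    - {"translation":[0,0,-0.016],"twist":0}
    - {"translation":[-0.0012,0.0048,0],"twist":0}
    - {"translation":[-0.0012,0.0048,0],"twist":0}
    - {"translation":[-0.0005,0.002,0],"twist":0}
  grip: 1

```text
clock: 7.37
tool_pos: [0.5201, 0.0676, 0.0662]
tool_rot: [0.001, 0.618, 0.786, 0.001]
ft_force: [0.0, -2.5, -0.5]
width: 0.0004
grip_force: 0.9
```

```bash
python3 look.py 5
```

```text
(no output)
```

View pics/v5.png

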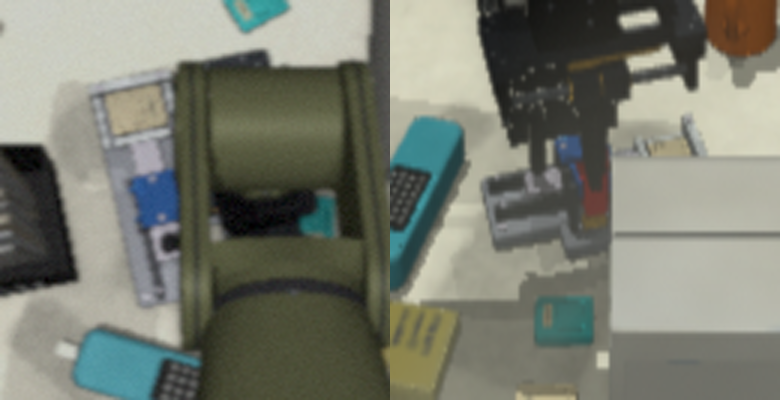

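send_rows:
  targets:
    - {"translation":[0.0005,-0.002,0],"twist":0}
    - {"translation":[0.004,0.001,0],"twist":0}
    - {"translation":[-0.0005,0.002,0],"twist":0}
    - {"translation":[-0.00025,0.001,0],"twist":0}
    - {"translation":[-0.00025,0.001,0],"twist":0}
    - {"translation":[0,0,0],"twist":0}
  grip: 1

```text
clock: 7.97
tool_pos: [0.5239, 0.0694, 0.0652]
tool_rot: [0.0, 0.619, 0.785, 0.0]
ft_force: [0.2, -0.9, 0.9]
width: 0.0004
grip_force: 0.6
```

send_rows:
  targets:
    - {"translation":[-0.00025,0.001,0],"twist":0}
    - {"translation":[-0.00025,0.001,0],"twist":0}
    - {"translation":[-0.00025,0.001,0],"twist":0}
  grip: 1

```text
clock: 8.22
tool_pos: [0.5228, 0.0724, 0.0648]
tool_rot: [0.0, 0.619, 0.785, -0.0]
ft_force: [0.6, -1.8, -1.0]
width: 0.0006
grip_force: 0.9
```

send_rows:
  targets:
    - {"translation":[-0.00025,0.001,0],"twist":0}
    - {"translation":[-0.00025,0.001,0],"twist":0}
  grip: 1

```text
clock: 8.38
tool_pos: [0.522, 0.0745, 0.0646]
tool_rot: [-0.0, 0.619, 0.785, -0.0]
ft_force: [0.9, -1.4, -1.2]
width: 0.0006
grip_force: 0.9
```

send_rows:
  targets:
    - {"translation":[-0.00025,0.001,0],"twist":0}
    - {"translation":[-0.00025,0.001,0],"twist":0}
    - {"translation":[-0.00025,0.001,0],"twist":0}
  grip: 1

```text
clock: 8.63
tool_pos: [0.5211, 0.0775, 0.0646]
tool_rot: [-0.0, 0.619, 0.785, -0.0]
ft_force: [0.3, -1.3, -1.9]
width: 0.0004
grip_force: 0.9
```

send_rows:
  targets:
    - {"translation":[-0.00025,0.001,0],"twist":0}
    - {"translation":[-0.00025,0.001,0],"twist":0}
    - {"translation":[-0.00025,0.001,0],"twist":0}
  grip: 1

```text
clock: 8.88
tool_pos: [0.5205, 0.0805, 0.0648]
tool_rot: [-0.0, 0.619, 0.785, -0.0]
ft_force: [0.4, -1.3, -0.7]
width: 0.0008
grip_force: 0.9
```

send_rows:
  targets:
    - {"translation":[-0.00025,0.001,0],"twist":0}
    - {"translation":[-0.00025,0.001,0],"twist":0}
    - {"translation":[-0.00025,0.001,0],"twist":0}
  grip: 1

```text
clock: 9.13
tool_pos: [0.5199, 0.0835, 0.0649]
tool_rot: [-0.0, 0.619, 0.785, -0.0]
ft_force: [-0.1, -2.1, -1.6]
width: 0.0004
grip_force: 0.9
```

send_rows:
  targets:
    - {"translation":[-0.00025,0.001,0],"twist":0}
    - {"translation":[-0.00025,0.001,0],"twist":0}
    - {"translation":[-0.00025,0.001,0],"twist":0}
  grip: 1

```text
clock: 9.38
tool_pos: [0.5193, 0.0864, 0.065]
tool_rot: [0.0, 0.619, 0.785, -0.0]
ft_force: [1.0, -3.6, -0.8]
width: 0.0005
grip_force: 1.6
```

send_rows:
  targets:
    - {"translation":[-0.00025,0.001,0],"twist":0}
    - {"translation":[0,0,0],"twist":0}
  grip: 1

```text
clock: 9.55
tool_pos: [0.5191, 0.0872, 0.065]
tool_rot: [0.0, 0.619, 0.786, -0.0]
ft_force: [0.8, -4.2, -1.0]
width: 0.0006
grip_force: 2.1
```

send_rows:
  targets:
    - {"translation":[-0.00025,0.001,0],"twist":0}
    - {"translation":[0,0,0],"twist":0}
  grip: 1

```text
clock: 9.72
tool_pos: [0.519, 0.0878, 0.0651]
tool_rot: [0.001, 0.619, 0.786, -0.0]
ft_force: [0.0, -4.8, -1.5]
width: 0.0004
grip_force: 2.8
```

send_rows:
  targets:
    - {"translation":[-0.00025,0.001,0],"twist":0}
    - {"translation":[0,0,0],"twist":0}
  grip: 1

```text
clock: 9.88
tool_pos: [0.5189, 0.0884, 0.0651]
tool_rot: [0.001, 0.619, 0.786, -0.001]
ft_force: [1.7, -7.0, -1.2]
width: 0.0004
grip_force: 3.5
```

send_rows:
  targets:
    - {"translation":[-0.00025,0.001,0],"twist":0}
    - {"translation":[0,0,0],"twist":0}
  grip: 1

```text
clock: 10.05
tool_pos: [0.5187, 0.0891, 0.0652]
tool_rot: [0.001, 0.619, 0.786, -0.001]
ft_force: [1.0, -7.4, -1.3]
width: 0.0005
grip_force: 4.1
```

send_rows:
  targets:
    - {"translation":[-0.00025,0.001,0],"twist":0}
    - {"translation":[-0.00025,0.001,0],"twist":0}
    - {"translation":[0,0,0],"twist":0}
  grip: 1

```text
clock: 10.3
tool_pos: [0.5184, 0.0903, 0.0653]
tool_rot: [0.002, 0.619, 0.786, -0.001]
ft_force: [1.5, -11.0, -0.7]
width: 0.0005
grip_force: 5.4
```

send_rows:
  targets:
    - {"translation":[-0.00025,0.001,0],"twist":0}
    - {"translation":[0,0,0],"twist":0}
  grip: 1

```text
clock: 10.47
tool_pos: [0.5183, 0.091, 0.0653]
tool_rot: [0.002, 0.619, 0.786, -0.002]
ft_force: [1.6, -12.0, -1.0]
width: 0.0003
grip_force: 6.1
```

send_rows:
  targets:
    - {"translation":[-0.00025,0.001,0],"twist":0}
    - {"translation":[-0.00025,0.001,0],"twist":0}
    - {"translation":[0,0,0],"twist":0}
  grip: 1

```text
clock: 10.72
tool_pos: [0.518, 0.0923, 0.0655]
tool_rot: [0.003, 0.618, 0.786, -0.002]
ft_force: [2.3, -14.6, -0.7]
width: 0.0003
grip_force: 7.3
```

send_rows:
  targets:
    - {"translation":[-0.00025,0.001,0],"twist":0}
    - {"translation":[0,0,0],"twist":0}
  grip: 1

```text
clock: 10.88
tool_pos: [0.5179, 0.0928, 0.0655]
tool_rot: [0.003, 0.618, 0.786, -0.002]
ft_force: [2.3, -16.2, 0.3]
width: 0.0003
grip_force: 8.1
```

send_rows:
  targets:
    - {"translation":[-0.00025,0.001,0],"twist":0}
    - {"translation":[0,0,0],"twist":0}
    - {"translation":[0,0,0],"twist":0}
    - {"translation":[0,0,0],"twist":0}
  grip: 1

```text
clock: 11.22
tool_pos: [0.5178, 0.0935, 0.0656]
tool_rot: [0.004, 0.618, 0.786, -0.003]
ft_force: [3.3, -17.0, 0.0]
width: 0.0004
grip_force: 8.6
```

send_rows:
  targets:
    - {"translation":[0.001,-0.004,0],"twist":0}
    - {"translation":[0.001,-0.004,0],"twist":0}
    - {"translation":[0.0025,-0.01,0],"twist":0}
    - {"translation":[0.0025,-0.01,0],"twist":0}
    - {"translation":[0,0,0.03],"twist":0}
    - {"translation":[0,0,0.04],"twist":0}
    - {"translation":[0,0,0.04],"twist":0}
    - {"translation":[-0.03,-0.02,0.02],"twist":0}
    - {"translation":[-0.03,-0.025,0],"twist":0}
    - {"translation":[-0.03,-0.025,0],"twist":0}
    - {"translation":[-0.03,-0.025,0],"twist":0}
    - {"translation":[-0.03,-0.025,0],"twist":0}
  grip: 1

```text
clock: 12.22
tool_pos: [0.3722, -0.0512, 0.1952]
tool_rot: [0.0, 0.618, 0.786, 0.0]
ft_force: [-0.4, -1.7, 0.4]
width: 0.0005
grip_force: 0.0
```

```bash
python3 adp.py 6; python3 look.py 6
```

```text
230 [54.4424 -1.6286] [ 35.8521 -24.3447] [72.9893 21.2958] ((54.408653259277344, -1.4691543579101562), (37.05228805541992, 45.62636184692383), 0.44318413734436035)
red 45
tab top 26 -34.83340819894935 -29.369265027904255 76.35090703586476
```

View pics/v6.png

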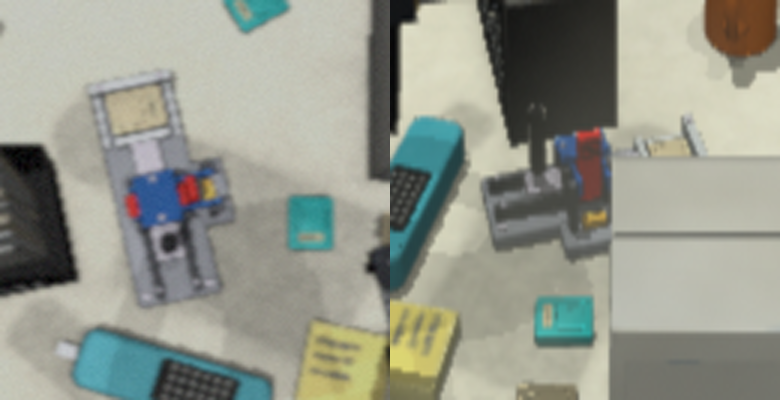

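The picture shows the tab at about jig y = -29 mm (top pixel ~(263,193)). The adapter is square against the fence at x ≈ 54.4 mm, the arm is clear, and the other objects haven't been disturbed. I'm handing it in.

```bash
python3 -c "
from plant import ticket
print(ticket.finish_job())"
```

```text
the job is handed in; nothing more can be done
None
```

I handed the job in at about 12.5 s. The adapter looked square and home against the fence, the wedge was pressed in with a 17 N peak, and the arm was clear. The system gave no verdict, and I couldn't measure the wedge's grip on the bar directly.

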